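# Release the latched key on the pottery table's power block

## Task

Lesson over: one of the four switch keys on the power block has been left latched down. Work along the row from the robot's left to its right and tap each of the four keys lightly with a fingertip to feel which one sits low; then press that key right down so that it releases and comes up level with the other three, and take the hand away. Do not press any other key down so far that it latches, and leave the plugged-in charger and adapter and everything else on the table where they are.

Things in the scene. Friction and masses are not known exactly. Their poses are not given: they have to be found in the camera images.
- power_block: aluminium and grey power block fixed to the table, 122 mm (x) by 336 mm (y, with black end caps) by 44 mm high (caps 46); turned up to 0.3 rad. Origin: centre of its underside, z up. Four identical keys stand along its near edge at x = -35 mm, y = +93, +31, -31, -93 mm (+y: the robot's left); behind them, at x = +28 mm and the same y, four round 40 mm outlets
- switch_a: square black frame, 28 by 28 by 3 mm, of one of the four identical keys, fixed on the power block, axes as the block's; its place in the row differs from run to run. Origin: centre of its underside, 44 mm above the table. Its white cap (key_a), 20 by 20 mm, tops out 13 mm above this origin when up, about 9.3 mm when latched, 5 mm at its stop
- switch_b: square black frame, 28 by 28 by 3 mm, of one of the four identical keys, fixed on the power block, axes as the block's; its place in the row differs from run to run. Origin: centre of its underside, 44 mm above the table. Its white cap (key_b), 20 by 20 mm, tops out 13 mm above this origin when up, about 9.3 mm when latched, 5 mm at its stop
- switch_c: square black frame, 28 by 28 by 3 mm, of one of the four identical keys, fixed on the power block, axes as the block's; its place in the row differs from run to run. Origin: centre of its underside, 44 mm above the table. Its white cap (key_c), 20 by 20 mm, tops out 13 mm above this origin when up, about 9.3 mm when latched, 5 mm at its stop
- switch_d: square black frame, 28 by 28 by 3 mm, of one of the four identical keys, fixed on the power block, axes as the block's; its place in the row differs from run to run. Origin: centre of its underside, 44 mm above the table. Its white cap (key_d), 20 by 20 mm, tops out 13 mm above this origin when up, about 9.3 mm when latched, 5 mm at its stop
- key_a (a joint): white key cap in frame switch_a: 0 = up, grows as it goes down, stop at 8 mm. Push-push: an up key pressed to its stop and let go stays latched at about 3.7 mm; a latched key can be pushed on from there and, pressed to its stop and let go, springs up to 0. A press that ends short of 7.2 mm changes nothing. Upward spring 2.2 N at 0, 3.2 N at 4 mm, 4.2 N at 8 mm; a lighter push does not move the cap
- key_b (a joint): white key cap in frame switch_b: 0 = up, grows as it goes down, stop at 8 mm. Push-push: an up key pressed to its stop and let go stays latched at about 3.7 mm; a latched key can be pushed on from there and, pressed to its stop and let go, springs up to 0. A press that ends short of 7.2 mm changes nothing. Upward spring 2.2 N at 0, 3.2 N at 4 mm, 4.2 N at 8 mm; a lighter push does not move the cap
- key_c (a joint): white key cap in frame switch_c: 0 = up, grows as it goes down, stop at 8 mm. Push-push: an up key pressed to its stop and let go stays latched at about 3.7 mm; a latched key can be pushed on from there and, pressed to its stop and let go, springs up to 0. A press that ends short of 7.2 mm changes nothing. Upward spring 2.2 N at 0, 3.2 N at 4 mm, 4.2 N at 8 mm; a lighter push does not move the cap
- key_d (a joint): white key cap in frame switch_d: 0 = up, grows as it goes down, stop at 8 mm. Push-push: an up key pressed to its stop and let go stays latched at about 3.7 mm; a latched key can be pushed on from there and, pressed to its stop and let go, springs up to 0. A press that ends short of 7.2 mm changes nothing. Upward spring 2.2 N at 0, 3.2 N at 4 mm, 4.2 N at 8 mm; a lighter push does not move the cap
- charger: white plug-in charger, 44 by 46 mm, standing loose in the outlet at y = +31 mm of the block (second from the robot's left), its top 81 mm above the table; origin under its round foot. Not to be moved
- adapter: black round plug-in adapter, 43 mm in diameter, loose in the outlet at y = -93 mm (the robot's right end), its top 70 mm above the table; origin under its round foot. Not to be moved
- jar_a: open glass jar, 76 mm in diameter, 62 mm high, on the table in front (-x) of the block; origin centre of its underside. Not to be moved
- jar_b: the same glass jar, behind (+x) the block. Not to be moved
- pinch_bowl: grey clay bowl, 92 mm in diameter, 52 mm high, off the block's +y end; origin centre of its underside. Not to be moved
- stamped_tile: grey clay tile with rows of dots, 56 by 90 by 11 mm, in front (-x) of the block; origin centre of its underside. Not to be moved
- rib_tool: wooden modelling tool, 175 mm long, 24 mm wide, 9 mm thick, lying along the block's -y end; origin on its underside near the middle. Not to be moved
- clay_bowl: grey clay bowl, 132 mm in diameter, 70 mm high, on the round straw mat at the robot's right. Not to be moved

How it is judged:
By the outcome, as a careful person would: the job done as asked, in the order asked, and still so for the second after the job is handed in, with the robot touching nothing.
It also fails if it takes over 48 s, if anything falls off the work surface, if the arm or the gripper's body presses on something with over 40 N, if the wrist force passes 120 N, or if a joint passes its speed limit or range.

## Robot

A 6-joint arm with a two-finger parallel gripper is mounted at the origin on the work surface. World frame = base frame: x ahead of the robot, y to its left, z up, the work surface at z = 0. Lengths are in m, angles in rad, forces in N, time in s.
With the tool pointing down it reaches from about 0.275 to 0.85 m from the base axis. Payload 19 kg.
Tool frame: the origin (TCP) lies midway between the tips of the shut fingers; the grasp point (between the pads) lies 19 mm behind it (r.grip_point_offset is the z of the grasp point in the tool frame, in m); z points along the fingers, y is the direction in which the jaws open and shut (so a half turn about z gives the same grasp; the last joint's range is limited). The gripper opens to 85 mm and grips with 20 to 120 N. Pads are 22 mm wide; open, the fingers measure 114 mm over their backs; the gripper's body (76 mm by 85 mm) begins 54 mm behind the grasp point. The pads swing forward as they close: fully open they stand 13 mm farther back than shut.
Start: joints at [1.166, 0.15, 1.437, -0, 1.554, -0.134], TCP at [0.154, 0.554, 0.231] pointing down, gripper open.
Joint ranges: [-2.8, 2.8], [-0.68, 2.1], [0.12, 2.68], [-1.39, 4.53], [0.16, 2.79], [-2.81, 2.81]. Speed limits (rad/s): [1.89, 1.89, 2.22, 3.01, 3.01, 3.01].

## Interface

Orientations are given as [roll, pitch, yaw] about the fixed x, y, z axes, in that order (R = Rz(yaw) Ry(pitch) Rx(roll)).
In Python, from bench import sense, imaging, r gives the robot as it stands.
- The arm moves only by the tool play_rows, never from a script. Its arguments are lists of equal length, an entry for each row: "dr": the turn, a rotation vector about the tool's x, y, z in rad, a list of three; "xyz": the shift along the tool's x, y, z in mm, a list of three; "jaw": the opening, from -1 (shut) to 1 (fully open). A call has exactly 8 rows; each row shifts and turns the commanded pose from where the row before left it, along the tool's axes as they then stand; what a row does not reach is not made up. A row lasts 1/12 s, in which the tool goes at most 41.7 mm and 7.16 degrees, less where a joint would pass 70% of its speed; a pose out of reach is approached as far as the arm can. A call with a gripper value outside its range is refused whole. The fingers move at their own pace and stop on an object; the grip force is fixed at half the most. Time passes only in rows, so rows that do not move let the fingers close, or fill a call up. It gives the time, the measured TCP pose, the force and the opening at its end, in the units of the state.
- sense(): the state, without advancing time (a new reading comes with each control period).
- imaging.grab_frame(name): name is "scene" or "top"; returns a dict with "pixels" (400x640x3 uint8, red, green, blue), "depth" (400x640 float32, m along the optical axis (not along the pixel's ray), 0 where there is no reading), "mtx" (3x3 intrinsics, pixels), "R" (3x3) and "t" (3): a world point X has camera coordinates R X + t. Camera axes: x right, y down, z forward; pixel columns grow to the right and rows downward; lengths in m; the calibration is good to about 2 mm. A picture is of the moment at which its call begins.
- r.sign_off(): hands the job in, once; it reports no verdict.
The state is a dict: "time": time; "qpos": joint angles; "dq": joint speeds; "effort": joint torques, N m; "ee_pos": TCP position; "eef_rot": TCP orientation; "wrist_force": force on the tool from outside, world axes, zero at the start; "moment": the same for the moment, N m; "gripper_width": finger opening in m.
Only numpy, scipy, OpenCV 4.12 (cv2) and the standard library are available. Lean on these libraries where they do the work, as an engineer would, in place of code of your own. Each camera call takes 0.05 s, during which the arm holds its last target. There are 200 camera calls.

## Working session

There is one attempt and no reset: what is moved stays moved. The work goes in short steps, Python scripts to look and compute and a tool call to move; the robot and the scene stay as the last step left them, time stands still between calls to the robot, and variables do not carry over. Pictures are saved under pics/ and viewed, about 8 in all and at most 12, crops included, and the job is handed in when it is done.

Besides the shell and the picture viewer there is one more tool, called by a JSON object that holds its "method" and its "body", one argument or row to a line. play_rows: Moves the arm, as the interface text tells. Its arguments: {"type":"object","properties":{"dr":{"type":"array","items":{"type":"array","items":{"type":"number"}}},"xyz":{"type":"array","items":{"type":"array","items":{"type":"number"}}},"jaw":{"type":"array","items":{"type":"number"}}},"required":["dr","xyz","jaw"]}

```bash
ls; mkdir -p pics; python3 - <<'E'
from bench import sense, imaging, r
import cv2,numpy as np
for n in("top","scene"):
    f=imaging.grab_frame(n); np.savez(f"{n}.npz",**f)
    cv2.imwrite(f"pics/{n}0.png",f["pixels"][:,:,::-1]); print(n,f["R"],f["t"],f["mtx"])
print(sense())
E
```

```text
pics
top [[ 0.02561804 -0.99967126 -0.00104221]
 [-0.97944574 -0.02489105 -0.20016615]
 [ 0.2000744   0.00614865 -0.97976141]] [-0.09881971  0.54385376  1.19976395] [[469.86982602   0.         323.1938389 ]
 [  0.         469.86982602 207.51733405]
 [  0.           0.           1.        ]]
scene [[-0.81586092  0.57812249  0.01205636]
 [ 0.36730583  0.53422906 -0.76137095]
 [-0.44660652 -0.61674444 -0.64820438]] [ 0.49651873 -0.09687436  1.88778562] [[502.46306184   0.         315.74024409]
 [  0.         502.46306184 197.13907885]
 [  0.           0.           1.        ]]
{'time': 0.1, 'qpos': array([ 1.16602296e+00,  1.50918163e-01,  1.43796524e+00,  7.43752154e-06,
        1.55379764e+00, -1.33982679e-01]), 'dq': array([-0.0006955 , -0.00302924, -0.00073902, -0.0011425 ,  0.00031583,
       -0.00012676]), 'effort': array([ 6.11792668e-03, -7.14389491e+01, -5.71790135e+01, -1.24245180e-04,
        7.31787950e-03,  7.13225404e-05]), 'ee_pos': array([0.15372629, 0.5538358 , 0.23074685]), 'eef_rot': array([-3.14051502e+00, -1.52758559e-04,  2.87080175e+00]), 'wrist_force': array([-0.82317671,  1.21251935,  0.09889704]), 'moment': array([ 0.04647214, -0.00759171,  0.01113675]), 'gripper_width': 0.08494514568292785}
```

View pics/top0.png

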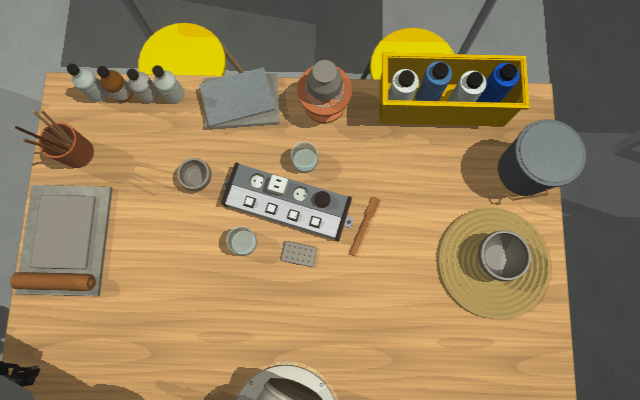

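View pics/scene0.png

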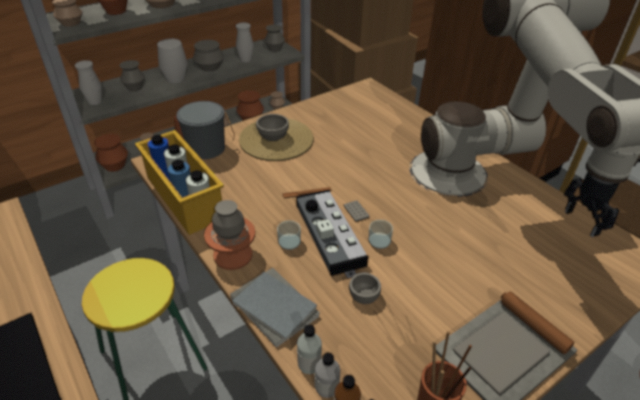

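The top view shows the block from (237,165) to (345,240), with white keys near (249,201), (271,208), (293,215) and (316,222). The charger is at (278,184) and the adapter at (322,199). I'll measure in an enlarged crop.

```bash
cat > h.py <<'E'
import numpy as np
def back(f,u,v,z):
    "pixel -> world point on plane of height z"
    d=f["R"].T@np.linalg.inv(f["mtx"])@np.array([u,v,1.]); c=-f["R"].T@f["t"]
    return c+d*(z-c[2])/d[2]
def proj(f,X):
    p=f["mtx"]@(f["R"]@np.asarray(X)+f["t"]); return p[:2]/p[2]
E
python3 - <<'E'
import numpy as np,cv2
from h import *
f=np.load("top.npz"); im=f["pixels"]
m=(im.min(2)>215).astype(np.uint8)
n,l,s,c=cv2.connectedComponentsWithStats(m)
P=[]
for i in range(1,n):
    u,v=c[i]
    if 235<u<330 and 190<v<235 and s[i][4]>8: 
        w=back(f,u,v,.057); P.append(w[:2]); print(c[i],s[i],w.round(4))
P=np.array(P)
d=f["depth"][150:250,215:360]; R=f["R"];K=f["mtx"]
crop=cv2.resize(im[155:250,220:360],None,fx=5.6,fy=5.6,interpolation=cv2.INTER_CUBIC)
cv2.imwrite("pics/crop.png",crop[:,:,::-1])
# depth points on the key row: height
vv,uu=np.mgrid[155:250,215:360]; z=f["depth"][vv,uu]
X=np.linalg.inv(K)@np.stack([uu.ravel(),vv.ravel(),np.ones(uu.size)])*z.ravel()
W=(R.T@(X-f["t"][:,None])).T
b=W[(W[:,2]>.038)&(W[:,2]<.05)]
r=cv2.minAreaRect(b[:,:2].astype(np.float32)); print(r, np.median(b[:,2]))
H=W[:,2].reshape(uu.shape)
for u,v in[(249,201),(271,208),(293,215),(316,222)]: print((H[v-157:v-152,u-217:u-212]*1000).round(0).tolist())
E
```

```text
[248.58823529 200.73529412] [246 198   7   7  34] [0.5592 0.115  0.057 ]
[270.61111111 207.66666667] [268 204   7   8  36] [0.5418 0.0552 0.057 ]
[292.44117647 214.02941176] [289 211   8   7  34] [ 0.526  -0.0036  0.057 ]
[314.85714286 220.91428571] [312 218   7   7  35] [ 0.509  -0.0638  0.057 ]
((0.5632266998291016, 0.01558569073677063), (0.24437488615512848, 0.35134413838386536), 6.143289566040039) 0.04400423729186905
[[57.0, 57.0, 55.0, 55.0, 55.0], [62.0, 56.0, 54.0, 53.0, 52.0], [57.0, 55.0, 55.0, 55.0, 59.0], [53.0, 56.0, 58.0, 54.0, 57.0], [55.0, 57.0, 61.0, 52.0, 59.0]]
[[56.0, 53.0, 52.0, 56.0, 57.0], [58.0, 51.0, 55.0, 50.0, 50.0], [55.0, 54.0, 48.0, 52.0, 55.0], [51.0, 56.0, 50.0, 58.0, 50.0], [51.0, 53.0, 55.0, 52.0, 55.0]]
[[57.0, 57.0, 60.0, 58.0, 57.0], [56.0, 54.0, 57.0, 58.0, 59.0], [56.0, 54.0, 57.0, 58.0, 54.0], [61.0, 53.0, 57.0, 56.0, 56.0], [60.0, 60.0, 57.0, 59.0, 57.0]]
[[54.0, 56.0, 57.0, 62.0, 57.0], [58.0, 58.0, 57.0, 60.0, 56.0], [54.0, 58.0, 56.0, 57.0, 58.0], [55.0, 56.0, 55.0, 56.0, 56.0], [54.0, 60.0, 54.0, 61.0, 55.0]]
```

View pics/crop.png

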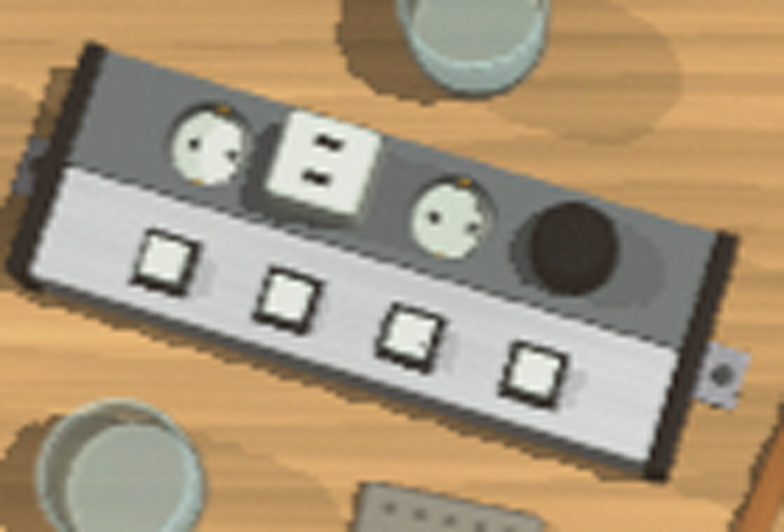

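The second key already looks low in depth (about 53 mm, the others about 57 mm). The key spacing fits: 185.7 mm end to end against 186. The block's yaw is about -0.274, so the tool is already aligned with it: tool x = -block x, tool y = +block y. Next I close the jaws and travel to key 1, staying high.

{"method": "play_rows", "body": {
  "dr": [
    [0,0,0],
    [0,0,0],
    [0,0,0],
    [0,0,0],
    [0,0,0],
    [0,0,0],
    [0,0,0],
    [0,0,0]
  ],
  "xyz": [
    [-10,-6,0],
    [-21,-13,0],
    [-21,-13,0],
    [-21,-13,0],
    [-21,-13,0],
    [-21,-13,0],
    [-21,-13,0],
    [-21,-13,0]
  ],
  "jaw": [-1,-1,-1,-1,-1,-1,-1,-1]
}}

```text
time: 0.77
ee_pos: [0.2799, 0.417, 0.2312]
eef_rot: [-3.141, 0.0, 2.871]
wrist_force: [0.5, 0.4, 0.0]
gripper_width: -0.0
```

{"method": "play_rows", "body": {
  "dr": [
    [0,0,0],
    [0,0,0],
    [0,0,0],
    [0,0,0],
    [0,0,0],
    [0,0,0],
    [0,0,0],
    [0,0,0]
  ],
  "xyz": [
    [-21,-13,0],
    [-21,-13,0],
    [-21,-13,0],
    [-21,-13,0],
    [-21,-13,0],
    [-21,-13,0],
    [-21,-13,0],
    [-21,-13,0]
  ],
  "jaw": [-1,-1,-1,-1,-1,-1,-1,-1]
}}

```text
time: 1.43
ee_pos: [0.4138, 0.2718, 0.2312]
eef_rot: [-3.141, -0.0, 2.871]
wrist_force: [-0.3, -0.7, 0.7]
gripper_width: -0.0
```

{"method": "play_rows", "body": {
  "dr": [
    [0,0,0],
    [0,0,0],
    [0,0,0],
    [0,0,0],
    [0,0,0],
    [0,0,0],
    [0,0,0],
    [0,0,0]
  ],
  "xyz": [
    [-21,-13,0],
    [-21,-13,0],
    [-21,-13,0],
    [-21,-13,0],
    [-21,-13,0],
    [-21,-13,0],
    [-15,-8,0],
    [0,0,0]
  ],
  "jaw": [-1,-1,-1,-1,-1,-1,-1,-1]
}}

```text
time: 2.1
ee_pos: [0.5275, 0.1501, 0.2307]
eef_rot: [-3.141, -0.0, 2.868]
wrist_force: [0.7, 0.0, -0.1]
gripper_width: -0.0002
```

```bash
cat > st.py <<'E'
from bench import sense
import numpy as np
from scipy.spatial.transform import Rotation as Ro
K=[np.array([.534,.0257])+s*np.array([.2703,.9628]) for s in(.093,.031,-.031,-.093)]
def st():
    s=sense();R=Ro.from_euler("xyz",s["eef_rot"])
    print(s["time"],s["ee_pos"].round(4),s["eef_rot"].round(4),s["wrist_force"].round(2),s["gripper_width"])
    for k in K: print("to key (tool mm, at z .0600):",(R.inv().apply(np.r_[k,.06]-s["ee_pos"])*1000).round(1))
if __name__=="__main__": st()
E
python3 st.py
```

```text
2.1 [0.5275 0.1501 0.2307] [-3.1405e+00 -3.0000e-04  2.8683e+00] [ 0.67  0.   -0.07] -0.00024278314299200628
to key (tool mm, at z .0600): [-39.9 -24.8 170.7]
to key (tool mm, at z .0600): [-39.9 -86.8 170.8]
to key (tool mm, at z .0600): [ -39.8 -148.8  170.8]
to key (tool mm, at z .0600): [ -39.8 -210.8  170.9]
```

{"method": "play_rows", "body": {
  "dr": [
    [0,0,0],
    [0,0,0],
    [0,0,0],
    [0,0,0],
    [0,0,0],
    [0,0,0],
    [0,0,0],
    [0,0,0]
  ],
  "xyz": [
    [-20,-12.4,0],
    [-20,-12.4,0],
    [0,0,25],
    [0,0,30],
    [0,0,30],
    [0,0,30],
    [0,0,30],
    [0,0,10]
  ],
  "jaw": [-1,-1,-1,-1,-1,-1,-1,-1]
}}

```text
time: 2.77
ee_pos: [0.5556, 0.1181, 0.0722]
eef_rot: [-3.14, -0.005, 2.871]
wrist_force: [-0.2, 0.4, -1.2]
gripper_width: 0.0004
```

```bash
python3 - <<'E'
from bench import imaging
import cv2
from st import st
st()
f=imaging.grab_frame("top");a=cv2.resize(f["pixels"][150:250,210:360],None,fx=5,fy=5,interpolation=2)
cv2.imwrite("pics/k1.png",a[:,:,::-1])
E
```

```text
2.7667 [0.5556 0.1181 0.0722] [-3.1397 -0.005   2.8709] [-0.24  0.44 -1.21] 0.0003742756810053116
to key (tool mm, at z .0600): [-4.2 -1.7 12.2]
to key (tool mm, at z .0600): [ -4.1 -63.7  12.3]
to key (tool mm, at z .0600): [  -3.9 -125.7   12.4]
to key (tool mm, at z .0600): [  -3.7 -187.7   12.6]
```

View pics/k1.png

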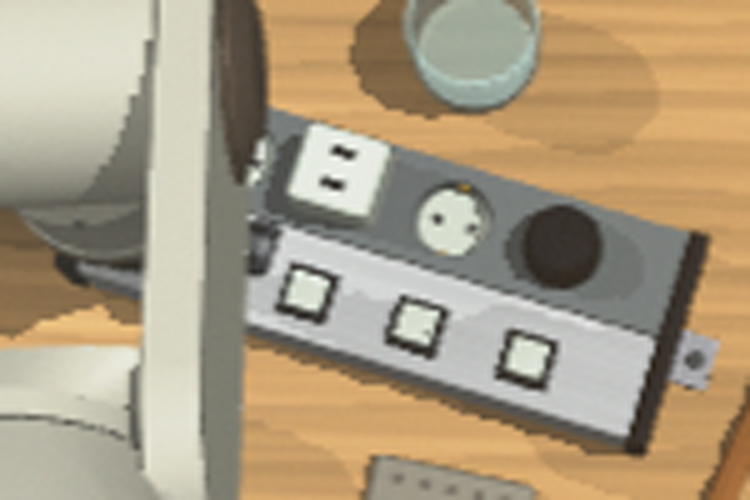

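The arm hides the tip in this view. A knuckle shows at (262,250), clear of the charger, and keys 2 to 4 are in sight. I'll let the pose settle.

{"method": "play_rows", "body": {
  "dr": [
    [0,0,0],
    [0,0,0],
    [0,0,0],
    [0,0,0],
    [0,0,0],
    [0,0,0],
    [0,0,0],
    [0,0,0]
  ],
  "xyz": [
    [0,0,4],
    [0,0,0],
    [0,0,0],
    [0,0,0],
    [0,0,0],
    [0,0,0],
    [0,0,0],
    [0,0,0]
  ],
  "jaw": [-1,-1,-1,-1,-1,-1,-1,-1]
}}

```text
time: 3.48
ee_pos: [0.5581, 0.1182, 0.0725]
eef_rot: [3.142, 0.0, 2.871]
wrist_force: [0.3, -0.3, -0.3]
gripper_width: 0.0001
```

```bash
python3 st.py
```

```text
3.4833 [0.5581 0.1182 0.0725] [3.1416e+00 3.0000e-04 2.8708e+00] [ 0.35 -0.34 -0.28] 0.00011908136879177332
to key (tool mm, at z .0600): [-1.8 -2.6 12.5]
to key (tool mm, at z .0600): [ -1.7 -64.6  12.5]
to key (tool mm, at z .0600): [  -1.5 -126.6   12.5]
to key (tool mm, at z .0600): [  -1.3 -188.6   12.5]
```

{"method": "play_rows", "body": {
  "dr": [
    [0,0,0],
    [0,0,0],
    [0,0,0],
    [0,0,0],
    [0,0,0],
    [0,0,0],
    [0,0,0],
    [0,0,0]
  ],
  "xyz": [
    [-1.7,-2.5,5],
    [0,0,5],
    [0,0,2.5],
    [0,0,1],
    [0,0,0],
    [0,0,0],
    [0,0,0],
    [0,0,0]
  ],
  "jaw": [-1,-1,-1,-1,-1,-1,-1,-1]
}}

```text
time: 4.15
ee_pos: [0.559, 0.1154, 0.059]
eef_rot: [3.142, 0.0, 2.871]
wrist_force: [0.7, -0.3, -0.1]
gripper_width: 0.0001
```

{"method": "play_rows", "body": {
  "dr": [
    [0,0,0],
    [0,0,0],
    [0,0,0],
    [0,0,0],
    [0,0,0],
    [0,0,0],
    [0,0,0],
    [0,0,0]
  ],
  "xyz": [
    [0,0,1],
    [0,0,1],
    [0,0,1],
    [0,0,0.5],
    [0,0,0],
    [0,0,0],
    [0,0,0],
    [0,0,0]
  ],
  "jaw": [-1,-1,-1,-1,-1,-1,-1,-1]
}}

```text
time: 4.82
ee_pos: [0.559, 0.1154, 0.0554]
eef_rot: [3.142, 0.0, 2.871]
wrist_force: [0.3, 1.0, 2.4]
gripper_width: -0.0002
```

```bash
python3 st.py
```

```text
4.8167 [0.559  0.1154 0.0554] [3.1416e+00 1.0000e-04 2.8707e+00] [0.33 0.97 2.45] -0.00017120390338800625
to key (tool mm, at z .0600): [-0.2 -0.1 -4.6]
to key (tool mm, at z .0600): [  0.  -62.1  -4.6]
to key (tool mm, at z .0600): [   0.2 -124.1   -4.6]
to key (tool mm, at z .0600): [   0.4 -186.1   -4.6]
```

Key 1 pushes back with 2.4 N at 55.4 mm, so it is up. On to key 2.

{"method": "play_rows", "body": {
  "dr": [
    [0,0,0],
    [0,0,0],
    [0,0,0],
    [0,0,0],
    [0,0,0],
    [0,0,0],
    [0,0,0],
    [0,0,0]
  ],
  "xyz": [
    [0,0,-7],
    [0,0,-8],
    [0,-16,0],
    [0,-16,0],
    [0,-16,0],
    [0,-14,0],
    [0,0,0],
    [0,0,0]
  ],
  "jaw": [-1,-1,-1,-1,-1,-1,-1,-1]
}}

```text
time: 5.48
ee_pos: [0.5425, 0.0552, 0.0711]
eef_rot: [3.141, 0.001, 2.87]
wrist_force: [0.7, 0.4, 0.0]
gripper_width: 0.0001
```

{"method": "play_rows", "body": {
  "dr": [
    [0,0,0],
    [0,0,0],
    [0,0,0],
    [0,0,0],
    [0,0,0],
    [0,0,0],
    [0,0,0],
    [0,0,0]
  ],
  "xyz": [
    [0,0,5],
    [0,0,5],
    [0,0,2],
    [0,0,2],
    [0,0,1],
    [0,0,0],
    [0,0,0],
    [0,0,0]
  ],
  "jaw": [-1,-1,-1,-1,-1,-1,-1,-1]
}}

```text
time: 6.15
ee_pos: [0.5424, 0.0556, 0.0554]
eef_rot: [-3.142, 0.0, 2.871]
wrist_force: [0.1, 0.0, 0.2]
gripper_width: 0.0
```

```bash
python3 st.py
```

```text
6.15 [0.5424 0.0556 0.0554] [-3.1415e+00  1.0000e-04  2.8708e+00] [0.07 0.   0.16] 1.4669434402770424e-05
to key (tool mm, at z .0600): [-0.2 61.9 -4.6]
to key (tool mm, at z .0600): [ 0.  -0.1 -4.6]
to key (tool mm, at z .0600): [  0.2 -62.1  -4.6]
to key (tool mm, at z .0600): [   0.4 -124.1   -4.6]
```

Nothing pushes back at 55.4 mm, so key 2 is low. I'll go on down until it touches, to about 52.4 mm, well short of its stop.

{"method": "play_rows", "body": {
  "dr": [
    [0,0,0],
    [0,0,0],
    [0,0,0],
    [0,0,0],
    [0,0,0],
    [0,0,0],
    [0,0,0],
    [0,0,0]
  ],
  "xyz": [
    [0,0,1],
    [0,0,1],
    [0,0,1],
    [0,0,0],
    [0,0,0],
    [0,0,0],
    [0,0,0],
    [0,0,0]
  ],
  "jaw": [-1,-1,-1,-1,-1,-1,-1,-1]
}}

```text
time: 6.82
ee_pos: [0.5424, 0.0556, 0.0524]
eef_rot: [-3.142, 0.0, 2.871]
wrist_force: [0.0, -0.5, 2.6]
gripper_width: -0.0002
```

{"method": "play_rows", "body": {
  "dr": [
    [0,0,0],
    [0,0,0],
    [0,0,0],
    [0,0,0],
    [0,0,0],
    [0,0,0],
    [0,0,0],
    [0,0,0]
  ],
  "xyz": [
    [0,0,-9],
    [0,0,-9],
    [0,-16,0],
    [0,-16,0],
    [0,-16,0],
    [0,-14,0],
    [0,0,0],
    [0,0,0]
  ],
  "jaw": [-1,-1,-1,-1,-1,-1,-1,-1]
}}

```text
time: 7.48
ee_pos: [0.526, -0.0044, 0.0711]
eef_rot: [3.141, 0.001, 2.87]
wrist_force: [0.3, 0.6, 0.6]
gripper_width: 0.0
```

{"method": "play_rows", "body": {
  "dr": [
    [0,0,0],
    [0,0,0],
    [0,0,0],
    [0,0,0],
    [0,0,0],
    [0,0,0],
    [0,0,0],
    [0,0,0]
  ],
  "xyz": [
    [0,0,5],
    [0,0,5],
    [0,0,2],
    [0,0,2],
    [0,0,1],
    [0,0,0],
    [0,0,0],
    [0,0,0]
  ],
  "jaw": [-1,-1,-1,-1,-1,-1,-1,-1]
}}

```text
time: 8.15
ee_pos: [0.5258, -0.0041, 0.0554]
eef_rot: [-3.142, 0.0, 2.871]
wrist_force: [-0.5, 1.0, 1.9]
gripper_width: 0.0004
```

```bash
python3 st.py
```

```text
8.15 [ 0.5258 -0.0041  0.0554] [-3.1416e+00  1.0000e-04  2.8709e+00] [-0.53  1.03  1.88] 0.00037020348682318744
to key (tool mm, at z .0600): [ -0.2 123.9  -4.6]
to key (tool mm, at z .0600): [ 0.  61.9 -4.6]
to key (tool mm, at z .0600): [ 0.2 -0.2 -4.6]
to key (tool mm, at z .0600): [  0.4 -62.2  -4.6]
```

Key 2 pushed back with 2.6 N at 52.4 mm, and key 3 with 1.9 N at 55.4 mm (up). Next is key 4.

{"method": "play_rows", "body": {
  "dr": [
    [0,0,0],
    [0,0,0],
    [0,0,0],
    [0,0,0],
    [0,0,0],
    [0,0,0],
    [0,0,0],
    [0,0,0]
  ],
  "xyz": [
    [0,0,-7],
    [0,0,-8],
    [0,-16,0],
    [0,-16,0],
    [0,-16,0],
    [0,-14,0],
    [0,0,0],
    [0,0,0]
  ],
  "jaw": [-1,-1,-1,-1,-1,-1,-1,-1]
}}

```text
time: 8.82
ee_pos: [0.5094, -0.0643, 0.0711]
eef_rot: [-3.142, 0.001, 2.869]
wrist_force: [0.5, -0.3, 0.6]
gripper_width: -0.0002
```

{"method": "play_rows", "body": {
  "dr": [
    [0,0,0],
    [0,0,0],
    [0,0,0],
    [0,0,0],
    [0,0,0],
    [0,0,0],
    [0,0,0],
    [0,0,0]
  ],
  "xyz": [
    [0,0,5],
    [0,0,5],
    [0,0,2],
    [0,0,2],
    [0,0,1],
    [0,0,0],
    [0,0,0],
    [0,0,0]
  ],
  "jaw": [-1,-1,-1,-1,-1,-1,-1,-1]
}}

```text
time: 9.48
ee_pos: [0.5093, -0.0638, 0.0555]
eef_rot: [-3.142, 0.0, 2.871]
wrist_force: [0.0, 0.8, 1.0]
gripper_width: -0.0
```

{"method": "play_rows", "body": {
  "dr": [
    [0,0,0],
    [0,0,0],
    [0,0,0],
    [0,0,0],
    [0,0,0],
    [0,0,0],
    [0,0,0],
    [0,0,0]
  ],
  "xyz": [
    [0,0,0],
    [0,0,0],
    [0,0,0],
    [0,0,0],
    [0,0,0],
    [0,0,0],
    [0,0,-7],
    [0,0,-8]
  ],
  "jaw": [-1,-1,-1,-1,-1,-1,-1,-1]
}}

```text
time: 10.15
ee_pos: [0.5088, -0.0639, 0.0704]
eef_rot: [-3.141, -0.001, 2.871]
wrist_force: [-0.5, -0.2, -0.2]
gripper_width: -0.0
```

{"method": "play_rows", "body": {
  "dr": [
    [0,0,0],
    [0,0,0],
    [0,0,0],
    [0,0,0],
    [0,0,0],
    [0,0,0],
    [0,0,0],
    [0,0,0]
  ],
  "xyz": [
    [0,10,0],
    [0,20,0],
    [0,20,0],
    [0,20,0],
    [0,20,0],
    [0,20,0],
    [0,14,0],
    [0,0,0]
  ],
  "jaw": [-1,-1,-1,-1,-1,-1,-1,-1]
}}

```text
time: 10.82
ee_pos: [0.5428, 0.0582, 0.0706]
eef_rot: [3.141, 0.0, 2.873]
wrist_force: [0.3, 1.0, -0.8]
gripper_width: -0.0001
```

```bash
python3 st.py
```

```text
10.8167 [0.5428 0.0582 0.0706] [3.1411e+00 4.0000e-04 2.8727e+00] [ 0.31  0.96 -0.75] -0.0001247096824194256
to key (tool mm, at z .0600): [-0.6 59.3 10.6]
to key (tool mm, at z .0600): [-0.3 -2.7 10.6]
to key (tool mm, at z .0600): [  0.  -64.7  10.6]
to key (tool mm, at z .0600): [   0.3 -126.7   10.5]
```

Key 4 read only 1.0 N, which is weak given about 0.6 N of noise. While the arm is over key 2, I'll check keys 3 and 4 with averaged depth.

```bash
cat > hts.py <<'E'
from bench import imaging
import numpy as np
from h import *
from st import K
fs=[imaging.grab_frame("top") for _ in range(5)]
f=fs[0];z=np.mean([g["depth"] for g in fs],0)
for i,k in enumerate(K):
    u,v=np.round(proj(f,[*k,.056])).astype(int); h=[]
    for b in range(v-2,v+3):
        for a in range(u-2,u+3):
            h.append((f["R"].T@(np.linalg.inv(f["mtx"])@[a,b,1]*z[b,a]-f["t"]))[2]*1000)
    print(i+1,u,v,"height mm mean/median",np.mean(h).round(2),np.median(h).round(2))
E
python3 hts.py; python3 st.py|head -1
```

```text
1 249 201 height mm mean/median 349.36 342.83
2 271 208 height mm mean/median 484.24 479.39
3 293 214 height mm mean/median 56.79 56.84
4 315 221 height mm mean/median 56.67 56.81
11.0667 [0.5422 0.0551 0.0704] [-3.1413e+00  1.0000e-04  2.8703e+00] [-0.31  0.16 -0.25] 2.947624212774204e-05
```

Keys 3 and 4 are both at 57 mm, so they are up. Key 2 is the latched one; I'll press it to its stop at 49 mm.

{"method": "play_rows", "body": {
  "dr": [
    [0,0,0],
    [0,0,0],
    [0,0,0],
    [0,0,0],
    [0,0,0],
    [0,0,0],
    [0,0,0],
    [0,0,0]
  ],
  "xyz": [
    [0,0,6],
    [0,0,6],
    [0,0,3],
    [0,0,2],
    [0,0,2],
    [0,0,1.5],
    [0,0,1],
    [0,0,0]
  ],
  "jaw": [-1,-1,-1,-1,-1,-1,-1,-1]
}}

```text
time: 11.73
ee_pos: [0.5423, 0.0555, 0.0491]
eef_rot: [-3.141, 0.0, 2.871]
wrist_force: [-4.2, -2.3, 8.2]
gripper_width: 0.0001
```

```bash
python3 st.py|head -1
```

```text
11.7333 [0.5423 0.0555 0.0491] [-3.1412  0.      2.8708] [-4.2  -2.32  8.16] 0.00010890534817381542
```

The force is 8 N at 49.1 mm, so the key is on its stop. I'll press slightly more, then lift off and move clear.

{"method": "play_rows", "body": {
  "dr": [
    [0,0,0],
    [0,0,0],
    [0,0,0],
    [0,0,0],
    [0,0,0],
    [0,0,0],
    [0,0,0],
    [0,0,0]
  ],
  "xyz": [
    [0,0,0.3],
    [0,0,0],
    [0,0,0],
    [0,0,-3],
    [0,0,-8],
    [0,0,-15],
    [0,0,-25],
    [0,0,-25]
  ],
  "jaw": [-1,-1,-1,-1,-1,-1,-1,-1]
}}

```text
time: 12.4
ee_pos: [0.542, 0.0557, 0.1255]
eef_rot: [-3.141, -0.001, 2.871]
wrist_force: [-0.1, -0.5, -0.4]
gripper_width: -0.0001
```

{"method": "play_rows", "body": {
  "dr": [
    [0,0,0],
    [0,0,0],
    [0,0,0],
    [0,0,0],
    [0,0,0],
    [0,0,0],
    [0,0,0],
    [0,0,0]
  ],
  "xyz": [
    [0,0,-30],
    [0,0,-30],
    [0,0,-30],
    [10,8,-10],
    [20,15,0],
    [20,15,0],
    [20,15,0],
    [20,15,0]
  ],
  "jaw": [-1,-1,-1,-1,-1,-1,-1,-1]
}}

```text
time: 13.07
ee_pos: [0.4728, 0.1462, 0.2247]
eef_rot: [3.141, 0.0, 2.871]
wrist_force: [0.3, 0.2, -0.5]
gripper_width: -0.0
```

{"method": "play_rows", "body": {
  "dr": [
    [0,0,0],
    [0,0,0],
    [0,0,0],
    [0,0,0],
    [0,0,0],
    [0,0,0],
    [0,0,0],
    [0,0,0]
  ],
  "xyz": [
    [20,15,0],
    [20,15,0],
    [20,15,0],
    [20,15,0],
    [20,15,0],
    [20,15,0],
    [20,15,0],
    [20,15,0]
  ],
  "jaw": [-1,-1,-1,-1,-1,-1,-1,-1]
}}

```text
time: 13.73
ee_pos: [0.3505, 0.3046, 0.2247]
eef_rot: [3.141, 0.0, 2.871]
wrist_force: [-0.2, 0.5, 0.4]
gripper_width: -0.0001
```

{"method": "play_rows", "body": {
  "dr": [
    [0,0,0],
    [0,0,0],
    [0,0,0],
    [0,0,0],
    [0,0,0],
    [0,0,0],
    [0,0,0],
    [0,0,0]
  ],
  "xyz": [
    [15,20,0],
    [15,20,0],
    [15,20,0],
    [15,20,0],
    [10,15,0],
    [5,5,0],
    [0,0,0],
    [0,0,0]
  ],
  "jaw": [-1,-1,-1,-1,-1,-1,-1,-1]
}}

```text
time: 14.4
ee_pos: [0.3061, 0.4197, 0.2244]
eef_rot: [-3.141, 0.0, 2.871]
wrist_force: [0.4, -1.4, -0.6]
gripper_width: -0.0004
```

```bash
python3 hts.py; python3 st.py|head -1; python3 - <<'E'
from bench import imaging
import cv2
f=imaging.grab_frame("top")
cv2.imwrite("pics/end.png",f["pixels"][:,:,::-1])
E
```

```text
1 249 201 height mm mean/median 56.96 57.44
2 271 208 height mm mean/median 57.21 57.39
3 293 214 height mm mean/median 66.59 56.71
4 315 221 height mm mean/median 66.51 56.84
14.65 [0.3066 0.4194 0.2247] [3.1415e+00 2.0000e-04 2.8698e+00] [-0.16  0.55  0.5 ] -2.8940210713207903e-05
```

View pics/end.png

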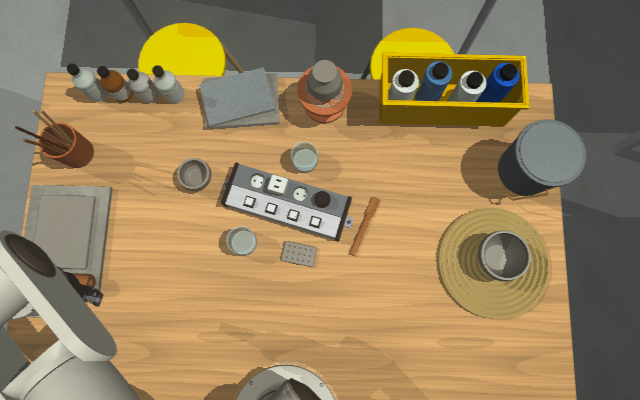

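All four caps read about 57 mm by median. The charger (278,184), adapter (322,199), jars, tile, tool and bowls are where they were, and the hand is off to the left at (90,290), 0.22 m up.

```bash
python3 -c "
from bench import r; print(r.sign_off())"
```

```text
the job is handed in; nothing more can be done
None
```

The latched key was the second from the robot's left. I pressed it down to its stop and it came back up level with the other three; the job is handed in at about 15 s of the 48 s allowed.

- **Tapping, left to right:** keys 1 and 3 pushed back at 55.4 mm with 2.4 N and 1.9 N, so they were up. Key 2 gave nothing there and only pushed back (2.6 N) by 52.4 mm, so it was latched.
- **Weak reading:** key 4's tap at 55.5 mm read only 1.0 N, close to the sensor noise. Averaged camera depth put its cap at about 57 mm, so it was up.
- **Press:** key 2 reached its stop at 49.1 mm with about 8 N, and I then lifted the hand clear.
- **Last checks:** the median cap heights are 57.4, 57.4, 56.7 and 56.8 mm. For keys 3 and 4 the mean depth came out near 66.5 mm, unlike the medians; I took this for a few bad depth pixels and did not look into it. In the final picture nothing else had visibly moved, and the hand touched nothing.

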